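Push a wafer cassette home on its loading plate and latch it

ROBOT

A 6-joint arm with a two-finger parallel gripper is mounted at the origin on a cart in front of the work surface, level with it; the furniture and walls round the work are solid. World frame = base frame: x ahead of the robot, y to its left, z up, the work surface at z = 0. Lengths are in m, angles in rad, forces in N, time in s.
With the tool pointing down it reaches from about 0.35 to 0.975 m from the base axis. Payload 4.9 kg.
Tool frame: the origin (TCP) lies midway between the tips of the shut fingers; the grasp point (between the pads) lies 19 mm behind it; z points along the fingers, y is the line along which they close (so a half turn about z gives the same grasp; the last joint's range is limited). The gripper opens to 85 mm and grips with 20 to 120 N. Pads are 22 mm wide; open, the fingers measure 114 mm over their backs; the gripper's body (76 mm by 85 mm) begins 54 mm behind the grasp point. The pads swing forward as they close: fully open they stand 13 mm farther back than shut.
Start: joints at [1.156, 0.053, 1.613, -0, 1.476, -0.119], TCP at [0.182, 0.598, 0.231] pointing down, gripper open.
Joint ranges: [-3.01, 3.01], [-1.01, 2.22], [0.06, 2.58], [-1.02, 4.17], [0.09, 2.62], [-3.14, 3.14]. Speed limits (rad/s): [2.57, 2.57, 3.14, 3.14, 3.14, 3.14].

INTERFACE

Orientations are given as a unit quaternion [w, x, y, z].
In Python, from plant import manip gives the robot as it stands.
- The arm moves only by the tool carry_out, never from a script. Its argument "moves" is a list of rows, each a list of 7 numbers: the opening, from 0 (shut) to 1 (fully open), then the shift along the tool's x, y, z normalised to -1 to 1, where 1 is 0.4 m, then the turn, a rotation vector about the tool's x, y, z normalised to -1 to 1, where 1 is 0.5 rad. In form: [[grip, dx, dy, dz, rx, ry, rz], ...]. A call has 1 to 8 rows; each row is the pose to reach, as a shift and turn from the pose commanded when the call began, along the tool's axes at that moment; what a row does not reach only later rows make up. A row lasts 1/12 s, in which the tool goes at most 41.7 mm and 7.16 degrees, less where a joint would pass 70% of its speed; a pose out of reach is approached as far as the arm can. A call with a number of a shift or a turn outside -1 to 1 is refused whole. A call with a gripper value outside its range is refused whole. The fingers move at their own pace and stop on an object; the grip force is fixed at half the most. Time passes only in rows, so rows that repeat a pose let the fingers close. It gives the time, the measured TCP pose, the force and the opening at its end, in the units of the state.
- manip.state(): the state, without advancing time (a new reading comes with each control period).
- manip.grab_frame(name): name is "scene" or "side" or "wrist"; returns the picture (400x640x3 uint8, red, green, blue); there is no depth.
- manip.camera_info(name): a dict with "intrinsics" (3x3 intrinsics, pixels), "distortion" ([k1, k2, p1, p2, k3] as OpenCV has them; the pictures are not rectified), "extrinsics" (4x4, takes a point from world to camera coordinates). Camera axes: x right, y down, z forward; pixel columns grow to the right and rows downward; lengths in m; the calibration is good to about 2 mm. A picture is of the moment at which its call begins: read the wrist's pose just before it. camera_info takes no time and is no camera call; for the wrist camera it gives the pose at the moment of the call.
- manip.job_done(): hands the job in, once; it reports no verdict.
The state is a dict: "time": time; "joint_pos": joint angles; "joint_vel": joint speeds; "joint_efforts": joint torques, N m; "tool_pos": TCP position; "tool_rot": TCP orientation; "contact_force": force on the tool from outside, world axes, zero at the start; "ft_torque": the same for the moment, N m; "gripper_width": opening from 0.0 (shut) to 1.0 (fully open).
Only numpy, scipy, OpenCV 4.12 (cv2) and the standard library are available. Lean on these libraries where they do the work, as an engineer would, in place of code of your own. Each camera call takes 0.05 s, during which the arm holds its last target. There are 200 camera calls.

TASK

The wafer cassette was set down askew on the loading plate. Without lifting or tipping it - the wafers stand loose in its slots - push it along the plate with the fingertips into the corner, its end flat against the long back stop and its side flat against the side fence, and then push the latch arm fully shut across its near end. Leave the other things on the bench where they are.

Things in the scene. Friction and masses are not known exactly. Their poses are not given: they have to be found in the camera images.
- station: Loading plate, fixed to the bench: bare aluminium, 220 x 190 mm, 10 mm thick, open and flat but for the corner bars and the latch. Origin: centre of its underside (top face at z = +10 mm); x runs towards the back stop (away from the robot), y towards the side fence (robot's left). Its place and heading vary.
- back_stop (a point): Middle of the back stop's inner face, 12 mm above the plate's top: a black bar 160 mm long along y, 14 mm thick, 24 mm high, across the plate's far edge. Its inner face looks along -x and lies at x = +90 mm in the plate's frame. Axes as the plate's.
- side_fence (a point): Middle of the side fence's inner face, 12 mm above the plate's top: a black bar 82 mm long along x, 16 mm thick, 24 mm high, at the plate's left edge; it meets the back stop in the corner. Its inner face looks along -y and lies at y = +74 mm in the plate's frame. Axes as the plate's.
- seat (a point): The point on the plate's top face where the cassette's origin lies when it is fully home in the corner: x = +47.5, y = +40, z = +10 mm in the plate's frame. Axes as the plate's.
- cassette: Open-topped plastic wafer cassette with wafers, loose on the plate: 85 mm long (x), 67 mm wide (y), 58 mm high, 0.15-0.35 kg. Origin: centre of its underside. Side walls (y = +/-34 mm) 54 mm high; ends (x = +/-42.5 mm) closed only by an 18 mm low wall: push them low. Starts short of its seat and right of it, turned up to 20 degrees; home, its x lies along the plate's x.
- latch (a joint): Latch angle in rad about its upright pivot: 0 = open, arm along the plate's -x (towards the robot); it grows counter-clockwise from above to 1.57 = fully shut at its stop, arm along the plate's -y, 2 mm in front of the seated cassette's near end. Starts at 0 to 0.4, stays where left (friction 0.06 N m), cannot shut while the cassette is in its way.
- latch_pivot (a point): The latch's pivot on the plate's top, at x = -2, y = +84 mm in the plate's frame, just in front of the side fence's near end. The arm is a steel bar 64 mm long from here, 10 mm thick, 14 to 26 mm above the bench.
- latch_tab (a point): Centre of the upright push tab on the latch arm, 51 mm from the pivot, 46 mm above the bench: a flat plate 24 mm long along the arm, 8 mm thick with its rubber faces, up to 59 mm above the bench. The axes turn with the arm: +x points from the tab to the pivot; push towards -y to shut.
- fine_tweezers: Bystander: black fine tweezers, 120 mm long and 9 mm high, lying on the bench to the right of the plate. Origin: centre of its underside. Leave it alone.
- petri_dish: Bystander: covered glass dish, 64 mm wide and 14 mm high, on the bench in front of the plate at the left. Origin: centre of its underside. Leave it alone.
- screwdriver_fine: Bystander: fine screwdriver, 184 mm long and 27 mm high, lying behind the plate. Origin: centre of its underside. Leave it alone.
- spanner_13: Bystander: spanner, 162 mm long and 7 mm high, lying just behind the plate. Origin: centre of its underside. Leave it alone.
- ptfe_puck: Bystander: white plastic puck, 43 mm wide and 11 mm high, behind the plate at the right. Origin: centre of its underside. Leave it alone.

How it is judged:
By the outcome, as a careful person would: the job done as asked, in the order asked, and still so for the second after the job is handed in, with the robot touching nothing.
It also fails if it takes over 72 s, if anything falls off the work surface, if the arm or the gripper's body presses on something with over 40 N, if the wrist force passes 120 N, or if a joint passes its speed limit or range.

## Working session

There is one attempt and no reset: what is moved stays moved. The work goes in short steps, Python scripts to look and compute and a tool call to move; the robot and the scene stay as the last step left them, time stands still between calls to the robot, and variables do not carry over. Pictures are saved under pics/ and viewed, on a budget of 10 in all, crops included, one or two more only if the job needs it, and the job is handed in when it is done.

Besides the shell and the picture viewer there is one more tool, called as name(argument=value, ...) on one line, values as JSON. carry_out: Moves the arm, as the interface text tells. Scaled input: -1 to 1 covers 0.4 m each way for a shift and 0.5 rad each way for a turn. Its arguments: {"type":"object","properties":{"moves":{"type":"array"}},"required":["moves"]}

```bash
mkdir -p pics; python3 - <<'E'
from plant import manip
import cv2, numpy as np
np.set_printoptions(precision=4,suppress=True)
s=manip.state(); print({k:np.round(v,3) for k,v in s.items()})
for n in("scene","side","wrist"):
    c=manip.camera_info(n); print(n,c)
    im=manip.grab_frame(n); cv2.imwrite(f"pics/{n}0.png",im[:,:,::-1])
E
```

```text
{'time': np.float64(0.0), 'joint_pos': array([ 1.156,  0.053,  1.614, -0.   ,  1.476, -0.119]), 'joint_vel': array([-0.001, -0.   , -0.   ,  0.   , -0.001,  0.002]), 'joint_efforts': array([  0.   , -39.367, -37.018,  -0.   ,   0.007,   0.   ]), 'tool_pos': array([0.182, 0.597, 0.23 ]), 'tool_rot': array([-0.   ,  0.147,  0.989, -0.001]), 'contact_force': array([-0.718,  0.511,  0.627]), 'ft_torque': array([-0.025, -0.038,  0.021]), 'gripper_width': np.float64(0.999)}
scene {'intrinsics': array([[412.7635,   0.    , 319.194 ],
       [  0.    , 412.7635, 197.3474],
       [  0.    ,   0.    ,   1.    ]]), 'distortion': array([-0.075,  0.   ,  0.   ,  0.   ,  0.   ]), 'extrinsics': array([[-0.2519, -0.9678, -0.0011,  0.2647],
       [-0.4875,  0.1279, -0.8637,  0.3419],
       [ 0.836 , -0.217 , -0.5039,  0.5261],
       [ 0.    ,  0.    ,  0.    ,  1.    ]])}
side {'intrinsics': array([[439.9838,   0.    , 317.9538],
       [  0.    , 439.9838, 192.5078],
       [  0.    ,   0.    ,   1.    ]]), 'distortion': array([-0.0285,  0.    ,  0.    ,  0.    ,  0.    ]), 'extrinsics': array([[-0.044 ,  0.999 , -0.0058, -0.0849],
       [ 0.7541,  0.0294, -0.6561, -0.4244],
       [-0.6552, -0.0332, -0.7547,  1.2788],
       [ 0.    ,  0.    ,  0.    ,  1.    ]])}
wrist {'intrinsics': array([[295.2692,   0.    , 316.779 ],
       [  0.    , 295.2692, 196.8586],
       [  0.    ,   0.    ,   1.    ]]), 'distortion': array([0.009, 0.   , 0.   , 0.   , 0.   ]), 'extrinsics': array([[ 0.2901,  0.957 , -0.0018, -0.6251],
       [ 0.9194, -0.2781,  0.2782, -0.0376],
       [ 0.2657, -0.0824, -0.9605,  0.3783],
       [ 0.    ,  0.    ,  0.    ,  1.    ]])}
```

View pics/scene0.png

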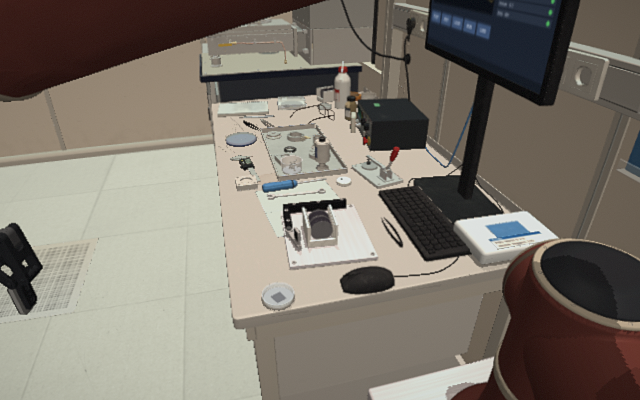

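View pics/side0.png

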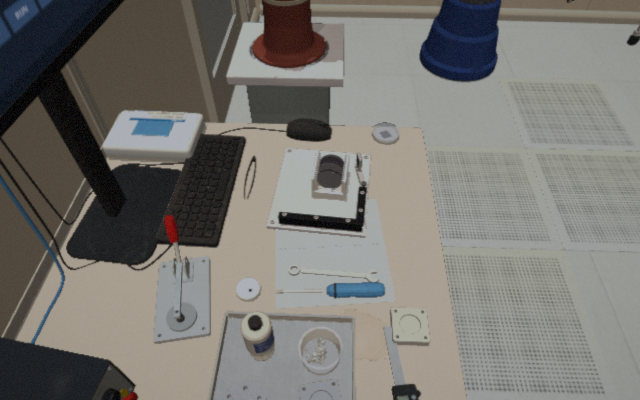

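The scene view shows the plate (about 283-378, 200-268) with the cassette at (320,228). In the side view the plate spans corners (287,149), (371,152), (366,234) and (271,229), the cassette is at (330,175) and the latch tab near (360,165). Next I'll compute rough positions and enlarge the side view.

```bash
cat > h.py <<'E'
import cv2, numpy as np
np.set_printoptions(precision=4,suppress=True)
def ray(c,uv):
    uv=np.asarray(uv,float).reshape(-1,1,2)
    n=cv2.undistortPoints(uv,c["intrinsics"],c["distortion"]).reshape(-1,2)
    E=c["extrinsics"];R=E[:3,:3];o=-R.T@E[:3,3]
    return o,np.c_[n,np.ones(len(n))]@R
def onz(c,uv,z):
    o,d=ray(c,uv); return o+d*((z-o[2])/d[:,2])[:,None]
def proj(c,P):
    E=c["extrinsics"]; r,_=cv2.Rodrigues(E[:3,:3])
    return cv2.projectPoints(np.asarray(P,float).reshape(-1,1,3),r,E[:3,3],c["intrinsics"],c["distortion"])[0].reshape(-1,2)
E
python3 - <<'E'
from plant import manip
from h import *
c=manip.camera_info("side")
print(onz(c,[(287,149),(371,152),(366,234),(271,229),(330,192),(385,133)],0.01))
im=cv2.imread("pics/side0.png")[125:245,250:410]
cv2.imwrite("pics/side0c.png",cv2.resize(im,None,fx=5,fy=5,interpolation=cv2.INTER_CUBIC))
s=manip.state();print(s["tool_pos"],s["tool_rot"])
E
```

```text
[[0.4414 0.0353 0.01  ]
 [0.4439 0.2221 0.01  ]
 [0.667  0.2049 0.01  ]
 [0.6625 0.0248 0.01  ]
 [0.5648 0.1345 0.01  ]
 [0.3793 0.2566 0.01  ]]
[0.182  0.5974 0.2304] [-0.0002  0.1473  0.9891 -0.0008]
```

View pics/side0c.png

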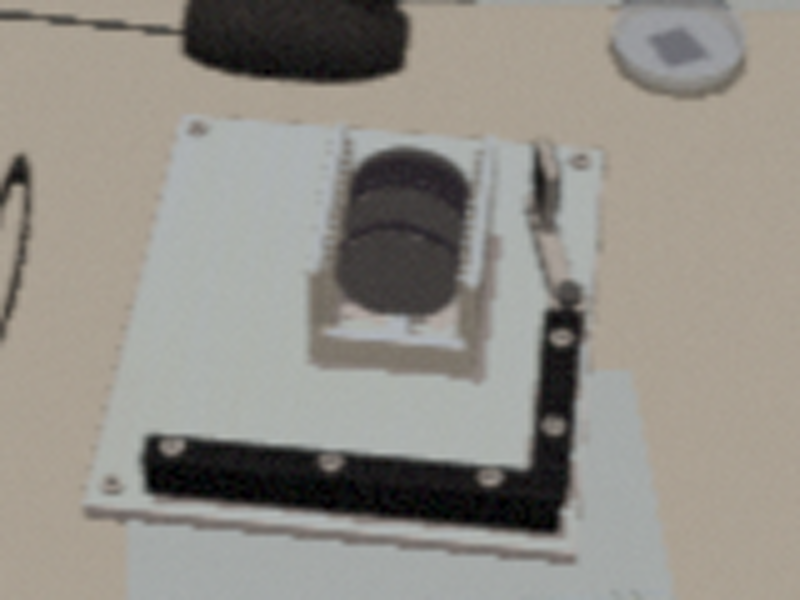

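The enlarged side view shows the latch arm slightly open near the top right and the cassette well short of the seat and to its right. I'm moving the wrist camera over the plate.

carry_out(moves=[[1,-0.1,-0.08,0,0,0,-0.1],[1,-0.2,-0.16,0,0,0,-0.2],[1,-0.3,-0.25,0,0,0,-0.3],[1,-0.4,-0.33,0,0,0,-0.4],[1,-0.5,-0.41,0,0,0,-0.468],[1,-0.56,-0.46,0,0,0,-0.468],[1,-0.62,-0.51,0,0,0,-0.468],[1,-0.68,-0.56,0,0,0,-0.468]])

```text
time: 0.82
tool_pos: [0.367, 0.3183, 0.2311]
tool_rot: [0.0, 0.031, 1.0, 0.0]
contact_force: [0.5, -0.1, 0.0]
gripper_width: 1.0
```

carry_out(moves=[[1,-0.06,-0.08,0,0,0,0],[1,-0.12,-0.16,0,0,0,0],[1,-0.18,-0.24,0,0,0,0],[1,-0.24,-0.32,0,0,0,0],[1,-0.3,-0.4,0,0,0,0],[1,-0.335,-0.44,0,0,0,0],[1,-0.335,-0.44,0,0,0,0]])

```text
time: 1.4
tool_pos: [0.4912, 0.1328, 0.231]
tool_rot: [0.0, 0.034, 0.999, -0.001]
contact_force: [-0.6, 0.5, 0.3]
gripper_width: 0.999
```

```bash
python3 - <<'E'
from plant import manip
from h import *
import pickle
c=manip.camera_info("wrist");s=manip.state();im=manip.grab_frame("wrist")
print(s["tool_pos"],s["tool_rot"],s["joint_vel"])
pickle.dump((c,s),open("w1.pkl","wb"));cv2.imwrite("pics/w1.png",im[:,:,::-1])
cor=np.array([[.44,.03,.01],[.67,.01,.01],[.44,.225,.01],[.67,.21,.01]]);print(proj(c,cor))
E
```

```text
[0.4912 0.1328 0.231 ] [ 0.      0.0336  0.9994 -0.0006] [ 0.0687 -0.0231  0.0221  0.0395  0.0253  0.0469]
[[228.2787 133.1393]
 [238.3445 298.7552]
 [390.5128 122.2142]
 [379.2496 290.7803]]
```

View pics/w1.png

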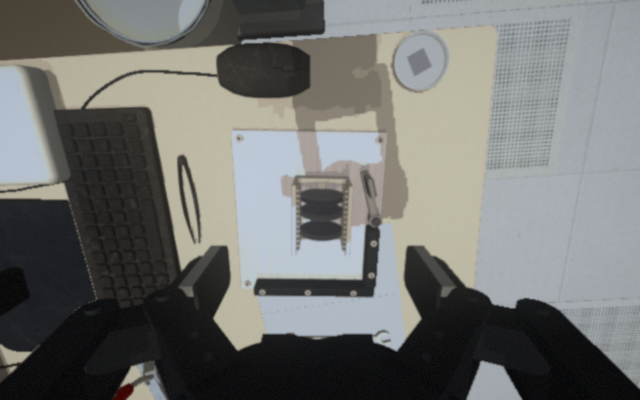

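The wrist view shows plate corners near (233,130), (385,131) and (243,293), the bars in an L at bottom right, the cassette at (322,215) and the latch at (370,195). I'm grabbing it again at rest and enlarging.

```bash
python3 - <<'E'
from plant import manip
from h import *
import pickle
manip.grab_frame("wrist")
c=manip.camera_info("wrist");s=manip.state();im=manip.grab_frame("wrist")
print(s["tool_pos"],s["tool_rot"],np.abs(s["joint_vel"]).max())
pickle.dump((c,s),open("w2.pkl","wb"));cv2.imwrite("pics/w2.png",im[:,:,::-1])
cv2.imwrite("pics/w2c.png",cv2.resize(im[118:303,225:400,::-1],None,fx=3.2,fy=3.2,interpolation=cv2.INTER_CUBIC))
E
```

```text
[0.4894 0.1358 0.2309] [-0.0006  0.0318  0.9995  0.0001] 0.037504160633160824
```

View pics/w2c.png

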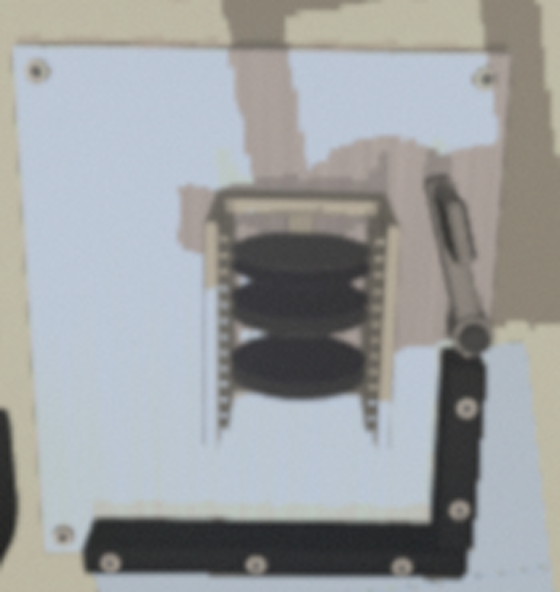

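```bash
cat > fit.py <<'E'
from h import *
from scipy.optimize import least_squares
def pose(p,L):
    L=np.asarray(L,float);c,s=np.cos(p[2]),np.sin(p[2])
    return np.c_[p[0]+c*L[:,0]-s*L[:,1],p[1]+s*L[:,0]+c*L[:,1],L[:,2]]
def fit(obs,p0,dof=3):  # obs: list of (cam,[(X,Y,Z mm)],[(u,v)])
    def f(p): return np.concatenate([(proj(c,pose(p,np.array(L)/1000))-np.array(uv)).ravel() for c,L,uv in obs])
    r=least_squares(f,p0,loss="soft_l1"); return r.x,f(r.x).reshape(-1,2)
E
python3 - <<'E'
from plant import manip
from fit import *
import pickle
cw=pickle.load(open("w2.pkl","rb"))[0]; cs=manip.camera_info("side")
W=lambda a:(np.array(a)+.5)/3.2-.5+[225,118]
S=lambda a:(np.array(a)+.5)/5-.5+[250,125]
oW=(cw,[(-110,-95,10),(-110,95,10),(110,-95,10),(90,74,10),(8,74,10),(90,-72,10)],W([(14,46),(508,56),(45,552),(432,521),(443,350),(95,519)]))
oS=(cs,[(-110,-95,10),(-110,95,10),(110,-95,10),(110,95,10)],S([(184,117),(605,150),(88,508),(575,555)]))
for o in([oW],[oS],[oW,oS]):
    p,r=fit(o,[.555,.12,-.05]);print("plate",p,np.degrees(p[2]));print(r.round(1).tolist())
oc=(cw,[(-42.5,-34,10),(-42.5,34,10),(-42.5,-34,66),(-42.5,34,66),(42.5,-34,66),(42.5,34,66)],W([(224,188),(384,190),(205,222),(395,225),(205,445),(391,445)]))
os_=(cs,[(42.5,-34,10),(42.5,34,10),(-42.5,-34,66),(-42.5,34,66)],S([(311,367),(481,380),(340,127),(497,137)]))
for o in([oc],[os_],[oc,os_]):
    q,r=fit(o,[.53,.12,-.05]);print("cass",q,np.degrees(q[2]));print(r.round(1).tolist())
# two-view heights
def tri(uw,us):
    A,B=ray(cw,[uw]),ray(cs,[us]);d1,d2=A[1][0],B[1][0]
    t=np.linalg.lstsq(np.c_[d1,-d2],B[0]-A[0],rcond=None)[0];a,b=A[0]+t[0]*d1,B[0]+t[1]*d2
    return (a+b)/2,np.linalg.norm(a-b)
print("corner",tri(W((508,56)),S((605,150))),"knob",tri(W((473,336)),S((568,292))),"tab far end top",tri(W((432,180)),S((545,142))),"cass top nl",tri(W((395,225)),S((497,137))))
E
```

```text
plate [ 0.5545  0.1195 -0.0799] -4.576150642291272
[[-0.5, 0.2], [2.8, -0.1], [-0.1, 1.5], [-0.4, 0.5], [-0.3, -1.0], [0.1, -0.5]]
plate [ 0.554   0.1183 -0.0799] -4.578244622760236
[[-0.5, -0.5], [0.4, -0.1], [-1.0, -0.1], [1.1, 0.2]]
plate [ 0.5544  0.1193 -0.0791] -4.531592710931302
[[-0.8, 0.2], [2.5, -0.2], [-0.2, 1.5], [-0.5, 0.4], [-0.4, -1.1], [-0.0, -0.5], [-0.2, -0.3], [0.8, 0.0], [-0.5, 0.1], [1.7, 0.4]]
cass [ 0.5403  0.1354 -0.0775] -4.438342137204786
[[-3.0, -0.6], [1.2, -0.4], [-1.3, -0.3], [2.7, -0.3], [-0.4, 1.6], [0.4, 2.4]]
cass [ 0.5433  0.1355 -0.0706] -4.043432937497829
[[0.2, 0.4], [-0.1, 0.6], [-1.0, -0.9], [0.9, -0.4]]
cass [ 0.5406  0.1355 -0.0764] -4.380222137858747
[[-3.0, -0.3], [1.2, -0.2], [-1.3, -0.0], [2.7, -0.1], [-0.3, 1.8], [0.5, 2.6], [0.1, -0.7], [-0.3, -0.3], [-0.8, -1.8], [1.0, -1.2]]
corner (array([0.4523, 0.2203, 0.0099]), np.float64(0.0012209799617516656)) knob (array([0.5562, 0.2012, 0.0307]), np.float64(0.0009983816290255474)) tab far end top (array([0.4897, 0.1881, 0.0492]), np.float64(0.006652962046745222)) cass top nl (array([0.5015, 0.1704, 0.0631]), np.float64(0.0007697328389984183))
```

```bash
cat > go.py <<'E'
import sys
from plant import manip
from h import *
from scipy.spatial.transform import Rotation as R
C=np.array([.5544,.1192]);a=np.radians(-4.55)
P=np.array([[np.cos(a),-np.sin(a)],[np.sin(a),np.cos(a)]])
s=manip.state();q=s["tool_rot"];T=R.from_quat([q[1],q[2],q[3],q[0]])
here=np.r_[P.T@(s["tool_pos"][:2]-C),s["tool_pos"][2]]*1000
th=np.radians(175.45);
print("t",round(s["time"],2),"plate mm",here.round(1),"F plate",np.r_[P.T@s["contact_force"][:2],s["contact_force"][2]].round(1),"grip",round(s["gripper_width"],2))
for arg in sys.argv[1:]:   # "x,y,z[,yawdeg]" in plate frame mm; yaw of tool relative to nominal
    v=[float(k) for k in arg.split(",")];y=th+np.radians(v[3] if len(v)>3 else 0)
    D=R.from_matrix(np.c_[[np.cos(y),np.sin(y),0],[np.sin(y),-np.cos(y),0],[0,0,-1]])
    w=np.r_[C+P@(np.array(v[:2])/1000),v[2]/1000]
    print(arg,"->",(T.inv().apply(w-s["tool_pos"])/.4).round(4),((T.inv()*D).as_rotvec()/.5).round(3))
E
python3 go.py -- 2>/dev/null -80,15,100 -80,15,13.5 || python3 go.py " -80,15,100" " -80,15,13.5"
```

```text
t 1.55 plate mm [-66.5  12.1 230.9] F plate [ 0.9  0.5 -1.2] grip 1.0
t 1.55 plate mm [-66.5  12.1 230.9] F plate [ 0.9  0.5 -1.2] grip 1.0
 -80,15,100 -> [0.0332 0.0078 0.3274] [ 0.001 -0.002  0.035]
 -80,15,13.5 -> [0.033  0.0078 0.5436] [ 0.001 -0.002  0.035]
```

carry_out(moves=[[0.4,0.02,0.004,0.08,0,0,0.02],[0.4,0.033,0.008,0.16,0,0,0.035],[0.4,0.033,0.008,0.24,0,0,0.035],[0.4,0.033,0.008,0.32,0,0,0.035],[0.4,0.033,0.008,0.4,0,0,0.035],[0.4,0.033,0.008,0.44,0,0,0.035],[0.4,0.033,0.008,0.46,0,0,0.035],[0.4,0.033,0.008,0.46,0,0,0.035]])

```text
time: 2.22
tool_pos: [0.4742, 0.1411, 0.0452]
tool_rot: [-0.002, 0.039, 0.999, -0.0]
contact_force: [0.1, -0.6, 0.6]
gripper_width: 0.399
```

```bash
python3 go.py " -80,15,13.5" "-55,15,13.5" "-5,15,13.5"
python3 - <<'E'
from plant import manip
from h import *
im=manip.grab_frame("side")[:,:,::-1];cv2.imwrite("pics/s2.png",cv2.resize(im[115:245,250:410],None,fx=4.5,fy=4.5,interpolation=cv2.INTER_CUBIC))
E
```

```text
t 2.22 plate mm [-81.7  15.5  45.2] F plate [ 0.2 -0.6  0.6] grip 0.4
 -80,15,13.5 -> [-0.0045 -0.0012  0.0792] [-0.002 -0.009  0.004]
-55,15,13.5 -> [-0.067  -0.0013  0.0789] [-0.002 -0.009  0.004]
-5,15,13.5 -> [-0.192  -0.0016  0.0784] [-0.002 -0.009  0.004]
```

View pics/s2.png

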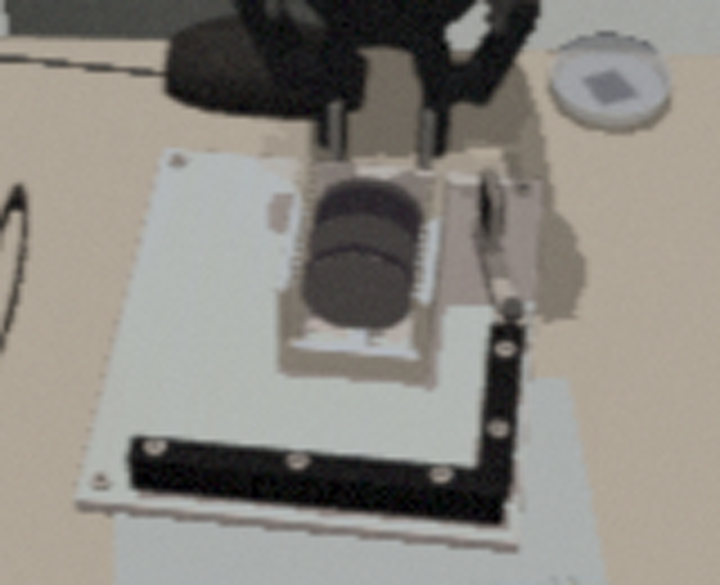

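The side crop shows both fingertips just behind the cassette's near end, straddling its middle, and clear of the latch (490,200). I'll lower and then push gently towards the back stop.

carry_out(moves=[[0.4,0,0,0.04,0,0,0],[0.4,0,0,0.079,0,0,0],[0.4,0,0,0.079,0,0,0],[0.4,-0.015,0,0.079,0,0,0],[0.4,-0.03,0,0.079,0,0,0],[0.4,-0.04,0,0.079,0,0,0],[0.4,-0.05,-0.001,0.079,0,0,0],[0.4,-0.06,-0.001,0.079,0,0,0]])

```text
time: 2.93
tool_pos: [0.5014, 0.1379, 0.0166]
tool_rot: [0.0, 0.04, 0.999, 0.0]
contact_force: [-2.7, -0.6, 0.8]
gripper_width: 0.399
```

```bash
python3 go.py "-30,15,13.5" "-15,15,13.5"
```

```text
t 2.93 plate mm [-54.3  14.5  16.6] F plate [-2.7 -0.8  0.8] grip 0.4
-30,15,13.5 -> [-0.0608  0.0014  0.0078] [ 0.     0.002 -0.   ]
-15,15,13.5 -> [-0.0983  0.0014  0.0079] [ 0.     0.002 -0.   ]
```

carry_out(moves=[[0.4,-0.01,0.001,0.003,0,0,0],[0.4,-0.02,0.001,0.005,0,0,0],[0.4,-0.03,0.001,0.005,0,0,0],[0.4,-0.04,0.001,0.005,0,0,0],[0.4,-0.05,0.001,0.005,0,0,0],[0.4,-0.06,0.001,0.005,0,0,0],[0.4,-0.07,0.001,0.005,0,0,0],[0.4,-0.08,0.001,0.005,0,0,0]])

```text
time: 3.6
tool_pos: [0.5327, 0.1358, 0.0136]
tool_rot: [-0.0, 0.04, 0.999, -0.0]
contact_force: [-1.8, -0.7, -0.5]
gripper_width: 0.398
```

```bash
python3 go.py "-6,15,13.5"
```

```text
t 3.6 plate mm [-23.   14.8  13.6] F plate [-1.7 -0.8 -0.5] grip 0.4
-6,15,13.5 -> [-0.0424  0.0005  0.0002] [-0. -0.  0.]
```

carry_out(moves=[[0.4,-0.008,0,0,0,0,0],[0.4,-0.015,0,0,0,0,0],[0.4,-0.02,0,0,0,0,0],[0.4,-0.025,0,0,0,0,0],[0.4,-0.03,0,0,0,0,0],[0.4,-0.03,0,0,0,0,0]])

```text
time: 4.1
tool_pos: [0.5448, 0.1349, 0.0139]
tool_rot: [0.0, 0.04, 0.999, 0.0]
contact_force: [-0.3, -0.0, -0.4]
gripper_width: 0.399
```

carry_out(moves=[[0.4,-0.003,0,0,0,0,0],[0.4,-0.006,0,0,0,0,0],[0.4,-0.008,0,0,0,0,0],[0.4,-0.01,0,0,0,0,0],[0.4,-0.01,0,0,0,0,0]])

```text
time: 4.52
tool_pos: [0.5462, 0.1348, 0.013]
tool_rot: [-0.003, 0.04, 0.999, 0.0]
contact_force: [-7.3, 0.3, 3.1]
gripper_width: 0.4
```

```bash
python3 go.py "-6,15,13.5"
```

```text
t 4.52 plate mm [-9.4 14.9 13. ] F plate [-7.3 -0.2  3.1] grip 0.4
-6,15,13.5 -> [-0.0085  0.0002 -0.0013] [-0.   -0.01 -0.  ]
```

carry_out(moves=[[0.4,-0.003,0,0,0,0,0],[0.4,-0.005,0,0,0,0,0],[0.4,-0.005,0,0,0,0,0]])

```text
time: 4.77
tool_pos: [0.5461, 0.1349, 0.0121]
tool_rot: [-0.005, 0.04, 0.999, 0.0]
contact_force: [-11.5, 1.7, 3.8]
gripper_width: 0.399
```

```bash
python3 go.py "-30,15,13.5" "-30,15,100" "47,-50,100" 
```

```text
t 4.77 plate mm [-9.5 15.  12.1] F plate [-11.6   0.7   3.8] grip 0.4
-30,15,13.5 -> [ 0.0512 -0.     -0.0031] [-0.001 -0.02  -0.001]
-30,15,100 -> [ 0.0534 -0.0001 -0.2193] [-0.001 -0.02  -0.001]
47,-50,100 -> [-0.1392 -0.1625 -0.2212] [-0.001 -0.02  -0.001]
```

carry_out(moves=[[0.4,0.03,0,0,0,0.02,0],[0.4,0.06,0,-0.01,0,0.02,0],[0.4,0.06,0,-0.1,0,0.02,0],[0.2,0.06,-0.02,-0.2,0,0.02,0],[0,0.04,-0.1,-0.23,0,0.02,0],[0,-0.04,-0.16,-0.23,0,0.02,0],[0,-0.13,-0.17,-0.23,0,0.02,0],[0,-0.13,-0.17,-0.23,0,0.02,0]])

```text
time: 5.43
tool_pos: [0.6018, 0.0599, 0.1066]
tool_rot: [-0.002, 0.041, 0.999, -0.0]
contact_force: [-0.8, -0.3, 0.5]
gripper_width: 0.002
```

```bash
python3 go.py "47,-50,20" "47,-25,20"; python3 - <<'E'
from plant import manip
from h import *
import pickle
c=manip.camera_info("side");im=manip.grab_frame("side")[:,:,::-1];cv2.imwrite("pics/s3.png",cv2.resize(im[135:255,250:410],None,fx=5,fy=5,interpolation=cv2.INTER_CUBIC))
E
```

```text
t 5.43 plate mm [ 51.9 -55.3 106.6] F plate [-0.7 -0.4  0.5] grip 0.0
47,-50,20 -> [0.0115 0.0133 0.2166] [-0.001 -0.008 -0.006]
47,-25,20 -> [0.0117 0.0758 0.2165] [-0.001 -0.008 -0.006]
```

View pics/s3.png

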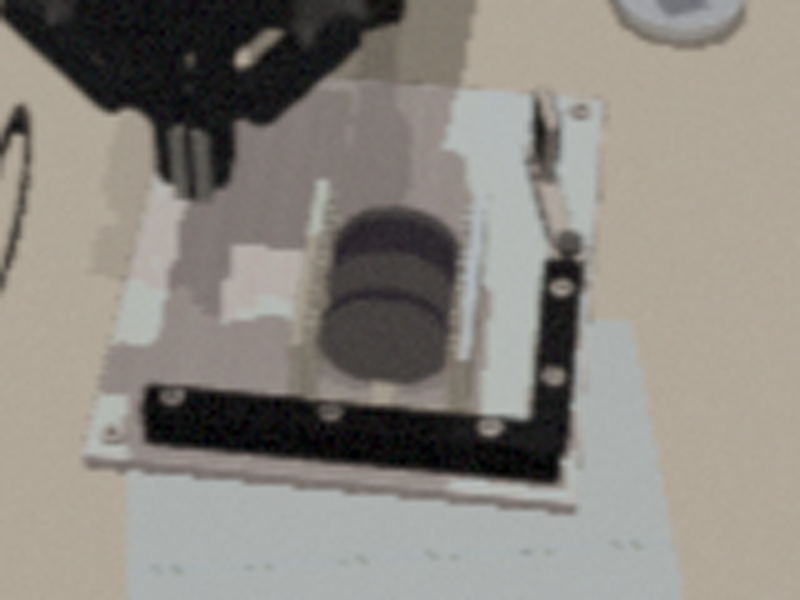

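The side crop shows the cassette's far end against the back stop, about 50 px (roughly 25 mm) right of the fence. The shut fingers are above and to its right. Next I'll lower them and push sideways.

carry_out(moves=[[0,0.01,0.012,0.08,0,0,0],[0,0.012,0.012,0.16,0,0,0],[0,0.012,0.012,0.2,0,0,0],[0,0.012,0.012,0.215,0,0,0],[0,0.012,0.025,0.215,0,0,0],[0,0.012,0.035,0.215,0,0,0],[0,0.012,0.045,0.215,0,0,0],[0,0.012,0.055,0.215,0,0,0]])

```text
time: 6.15
tool_pos: [0.5932, 0.0853, 0.0207]
tool_rot: [-0.004, 0.039, 0.999, 0.0]
contact_force: [-0.4, -2.0, 2.0]
gripper_width: 0.002
```

```bash
python3 go.py "47,-15,20"
```

```text
t 6.15 plate mm [ 41.4 -30.8  20.7] F plate [-0.2 -2.1  2. ] grip 0.0
47,-15,20 -> [-0.0141  0.0394  0.0017] [-0.001 -0.017  0.001]
```

carry_out(moves=[[0,0,-0.02,0,0,-0.015,0],[0,-0.015,-0.02,0,0,-0.015,0],[0,-0.015,0,0,0,-0.015,0],[0,-0.015,0.01,0,0,-0.015,0],[0,-0.015,0.018,0,0,-0.015,0],[0,-0.015,0.026,0,0,-0.015,0],[0,-0.015,0.034,0,0,-0.015,0],[0,-0.015,0.034,0,0,-0.015,0]])

```text
time: 6.82
tool_pos: [0.6005, 0.0963, 0.0208]
tool_rot: [-0.001, 0.039, 0.999, -0.002]
contact_force: [-2.1, -10.3, 5.8]
gripper_width: -0.002
```

```bash
python3 go.py "47,-8,20"
```

```text
t 6.82 plate mm [ 47.8 -19.2  20.8] F plate [ -1.2 -10.5   5.8] grip -0.0
47,-8,20 -> [0.002  0.0279 0.0018] [-0.008 -0.003  0.002]
```

Contact force is already 10 N, with a vertical part. The finger linkage, which is wide along the closing line, is probably leaning on the tall side wall. I'll back off, lift and check.

carry_out(moves=[[0,0,-0.03,0,0,0,0],[0,0,-0.08,0,0,0,0],[0.4,0,-0.09,-0.1,0,0,0.25],[0.4,0,-0.09,-0.2,0,0,0.5],[0.4,0,-0.09,-0.22,0,0,0.75],[0.4,0,-0.09,-0.22,0,0,1],[0.4,0,-0.09,-0.22,0,0,1]])

```text
time: 7.4
tool_pos: [0.5979, 0.0622, 0.109]
tool_rot: [-0.0, 0.287, 0.958, 0.001]
contact_force: [-0.1, -0.1, 0.5]
gripper_width: 0.397
```

```bash
python3 go.py "40,-60,100,-90" "40,-60,100,90"; python3 - <<'E'
from plant import manip
from h import *
import pickle
print(manip.state()["joint_pos"])
c=manip.camera_info("side");im=manip.grab_frame("side")[:,:,::-1];cv2.imwrite("pics/s4.png",cv2.resize(im[135:255,250:410],None,fx=5,fy=5,interpolation=cv2.INTER_CUBIC))
E
```

```text
t 7.4 plate mm [ 47.8 -53.4 109. ] F plate [-0.1 -0.1  0.5] grip 0.4
40,-60,100,-90 -> [ 0.0093 -0.0239  0.0225] [ 0.001 -0.002  2.138]
40,-60,100,90 -> [ 0.0093 -0.0239  0.0225] [ 0.003  0.001 -4.146]
[-0.0207  0.1013  1.7732  0.0012  1.2672 -1.0104]
```

View pics/s4.png

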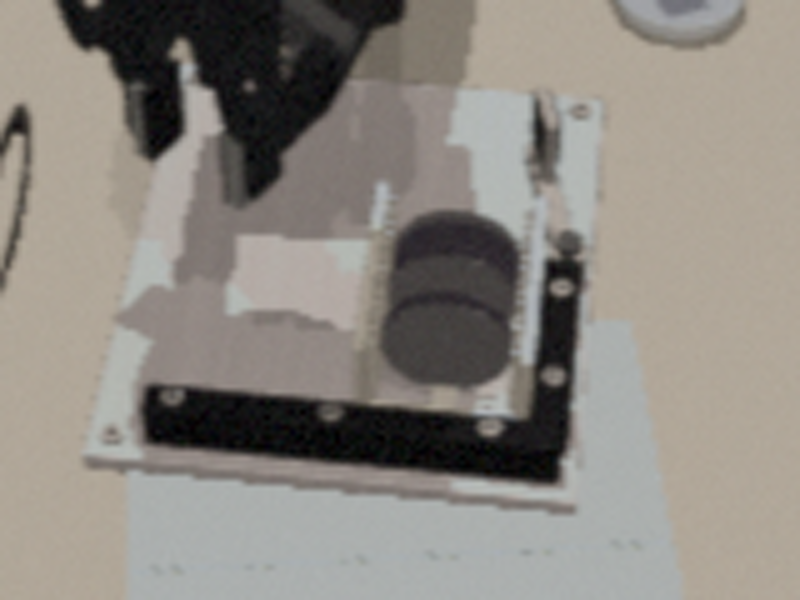

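The side crop shows the cassette now against both the back stop and the fence, with its left wall at (530,330) beside the fence. I'll turn the tool 90 degrees so both fingertips can seat it with a low push.

carry_out(moves=[[0.4,0,-0.02,0,0,0,0.25],[0.4,0,-0.02,0,0,0,0.5],[0.4,0,-0.02,0,0,0,0.75],[0.4,0,-0.02,0,0,0,1],[0.4,0,-0.02,0,0,0,1]])

```text
time: 7.87
tool_pos: [0.5917, 0.0555, 0.1059]
tool_rot: [-0.003, 0.513, 0.858, -0.001]
contact_force: [0.2, -0.3, 0.8]
gripper_width: 0.402
```

carry_out(moves=[[0.4,0,0,0,0,0,0.25],[0.4,0,0,0,0,0,0.5],[0.4,0,0,0,0,0,0.75],[0.4,0,0,0,0,0,1],[0.4,0,0,0,0,0,1]])

```text
time: 8.28
tool_pos: [0.5921, 0.0555, 0.1065]
tool_rot: [-0.002, 0.709, 0.705, -0.001]
contact_force: [-1.0, -0.2, 0.6]
gripper_width: 0.4
```

```bash
python3 go.py "40,-40,60,-90" "40,-40,18,-90"
```

```text
t 8.28 plate mm [ 42.6 -60.5 106.5] F plate [-1.  -0.3  0.6] grip 0.4
40,-40,60,-90 -> [ 0.0515 -0.0022  0.1163] [-0.009 -0.001  0.148]
40,-40,18,-90 -> [ 0.0514 -0.0017  0.2213] [-0.009 -0.001  0.148]
```

carry_out(moves=[[0.4,0.02,0,0.08,0,0,0.148],[0.4,0.05,0,0.16,0,0,0.148],[0.4,0.06,0,0.21,0,0,0.148],[0.4,0.08,0,0.226,0,0,0.148],[0.4,0.1,0,0.226,0,0,0.148],[0.4,0.11,0,0.226,0,0,0.148],[0.4,0.12,0,0.226,0,0,0.148],[0.4,0.125,0,0.226,0,0,0.148]])

```text
time: 8.95
tool_pos: [0.5947, 0.1061, 0.0196]
tool_rot: [0.0, 0.735, 0.678, 0.001]
contact_force: [-0.5, -0.1, 0.5]
gripper_width: 0.399
```

```bash
python3 go.py "42,-5,16,-90"
```

```text
t 8.95 plate mm [41.2 -9.9 19.6] F plate [-0.5 -0.2  0.5] grip 0.4
42,-5,16,-90 -> [0.0122 0.0019 0.0089] [ 0.002 -0.001 -0.003]
```

carry_out(moves=[[0.4,0.005,0.002,0.005,0,0,0],[0.4,0.01,0.002,0.005,0,0,0],[0.4,0.014,0.002,0.005,0,0,0],[0.4,0.018,0.002,0.005,0,0,0],[0.4,0.018,0.002,0.005,0,0,0]])

```text
time: 9.37
tool_pos: [0.5961, 0.1076, 0.0175]
tool_rot: [0.003, 0.735, 0.678, -0.003]
contact_force: [-1.7, -17.8, 7.2]
gripper_width: 0.398
```

```bash
python3 go.py "42,-3,16,-90"
```

```text
t 9.37 plate mm [42.4 -8.2 17.5] F plate [ -0.2 -17.9   7.2] grip 0.4
42,-3,16,-90 -> [ 0.0131 -0.0012  0.0037] [ 0.001  0.017 -0.004]
```

The low push stopped solidly at 18 N, so the cassette is on the fence. I'll back off, lift and turn back so I can re-seat it against the back stop.

carry_out(moves=[[0.4,-0.04,0,0,0,0,0],[0.4,-0.08,0,-0.01,0,0,0],[0.4,-0.08,0,-0.1,0,0,0],[0.25,-0.08,0,-0.2,0,0,-0.25],[0.25,-0.08,0.03,-0.27,0,0,-0.5],[0.25,-0.08,0.1,-0.27,0,0,-0.75],[0.25,-0.08,0.16,-0.27,0,0,-1],[0.25,-0.08,0.16,-0.27,0,0,-1]])

```text
time: 10.03
tool_pos: [0.6599, 0.0745, 0.1255]
tool_rot: [0.001, 0.544, 0.839, 0.001]
contact_force: [-0.1, -0.7, 1.1]
gripper_width: 0.251
```

carry_out(moves=[[0.25,0,0,0,0,0,-0.25],[0.25,0,0,0,0,0,-0.5],[0.25,0,0,0,0,0,-0.75],[0.25,0,0,0,0,0,-1],[0.25,0,0,0,0,0,-1]])

```text
time: 10.45
tool_pos: [0.6553, 0.0752, 0.1231]
tool_rot: [-0.001, 0.321, 0.947, -0.0]
contact_force: [0.0, -0.2, -0.1]
gripper_width: 0.243
```

carry_out(moves=[[0.25,0,0,0,0,0,-0.25],[0.25,0,0,0,0,0,-0.5],[0.25,0,0,0,0,0,-0.75],[0.25,0,0,0,0,0,-1],[0.25,0,0,0,0,0,-1]])

```text
time: 10.87
tool_pos: [0.6554, 0.0753, 0.1231]
tool_rot: [-0.001, 0.078, 0.997, 0.0]
contact_force: [0.2, 0.2, 0.1]
gripper_width: 0.253
```

```bash
python3 go.py "-24,28,100" "-24,28,13.5"
```

```text
t 10.87 plate mm [104.2 -35.8 123.1] F plate [0.2 0.3 0.1] grip 0.25
-24,28,100 -> [0.3314 0.1347 0.0588] [-0.    -0.006 -0.152]
-24,28,13.5 -> [0.3308 0.1347 0.275 ] [-0.    -0.006 -0.152]
```

carry_out(moves=[[0.25,0.08,0.03,0,0,0,-0.1],[0.25,0.16,0.06,0,0,0,-0.152],[0.25,0.24,0.09,0,0,0,-0.152],[0.25,0.31,0.12,0,0,0,-0.152],[0.25,0.331,0.135,0.01,0,0,-0.152],[0.25,0.331,0.135,0.03,0,0,-0.152],[0.25,0.331,0.135,0.03,0,0,-0.152]])

```text
time: 11.45
tool_pos: [0.5324, 0.1488, 0.1099]
tool_rot: [-0.002, 0.04, 0.999, -0.0]
contact_force: [0.7, 0.4, -0.4]
gripper_width: 0.253
```

```bash
python3 go.py "-24,28,13.5" "-12,28,13.5"
```

```text
t 11.45 plate mm [-24.2  27.7 109.9] F plate [ 0.7  0.4 -0.4] grip 0.25
-24,28,13.5 -> [-0.0016  0.0009  0.241 ] [-0.002 -0.008  0.   ]
-12,28,13.5 -> [-0.0316  0.0009  0.2409] [-0.002 -0.008  0.   ]
```

carry_out(moves=[[0.25,0,0,0.08,0,0,0],[0.25,0,0,0.16,0,0,0],[0.25,0,0,0.22,0,0,0],[0.25,0,0,0.24,0,0,0],[0.25,-0.012,0,0.24,0,0,0],[0.25,-0.024,0,0.24,0,0,0],[0.25,-0.032,0,0.24,0,0,0],[0.25,-0.032,0,0.24,0,0,0]])

```text
time: 12.12
tool_pos: [0.5461, 0.1478, 0.0169]
tool_rot: [-0.002, 0.039, 0.999, 0.0]
contact_force: [-6.8, 0.4, 2.1]
gripper_width: 0.252
```

carry_out(moves=[[0.25,-0.005,0,0,0,0,0],[0.25,-0.01,0,0,0,0,0],[0.25,-0.013,0,0,0,0,0],[0.25,-0.013,0,0,0,0,0]])

```text
time: 12.45
tool_pos: [0.5461, 0.1481, 0.0154]
tool_rot: [-0.008, 0.04, 0.999, 0.0]
contact_force: [-20.5, 2.5, 7.6]
gripper_width: 0.251
```

```bash
python3 go.py "-50,28,13.5"
```

```text
t 12.45 plate mm [-10.6  28.1  15.4] F plate [-20.6   0.8   7.6] grip 0.25
-50,28,13.5 -> [ 0.0985 -0.0002  0.0064] [-0.001 -0.032  0.001]
```

carry_out(moves=[[0.25,0.05,0,0,0,0.03,0],[0.25,0.08,0,0,0,0.03,0],[0.25,0.1,0,-0.08,0,0.03,0],[0.25,0.15,0,-0.17,0,0.03,0],[0.25,0.2,0,-0.26,0,0.03,0],[0.5,0.2,0,-0.35,0,0.03,0],[0.8,0.2,0,-0.4,0,0.03,0],[1,0.2,0,-0.4,0,0.03,0]])

```text
time: 13.12
tool_pos: [0.4766, 0.1544, 0.1855]
tool_rot: [-0.0, 0.039, 0.999, 0.002]
contact_force: [0.4, 0.7, 0.7]
gripper_width: 0.667
```

```bash
python3 go.py; python3 - <<'E'
from plant import manip
from h import *
import pickle
for i in range(3): manip.grab_frame("side")
c=manip.camera_info("wrist");s=manip.state();w=manip.grab_frame("wrist")[:,:,::-1];sd=manip.grab_frame("side")[:,:,::-1]
print(np.abs(s["joint_vel"]).max())
pickle.dump((c,s),open("w5.pkl","wb"));cv2.imwrite("pics/w5full.png",w);cv2.imwrite("pics/s5full.png",sd)
P=np.array([.5544,.1192,.01]);a=-.0794;Rz=np.array([[np.cos(a),-np.sin(a)],[np.sin(a),np.cos(a)]])
f=lambda x,y,z:np.r_[P[:2]+Rz@[x/1000,y/1000],z/1000]
pts=proj(c,[f(-110,-20,10),f(-110,95,10),f(110,95,10),f(110,-20,10)]);print(pts)
x0,y0=np.maximum(pts.min(0).astype(int)-6,0);x1,y1=np.minimum(pts.max(0).astype(int)+6,[640,400])
print(x0,y0,x1,y1)
A=cv2.resize(w[y0:y1,x0:x1],(int(600*(x1-x0)/(y1-y0)),600),interpolation=cv2.INTER_CUBIC)
B=cv2.resize(sd[150:240,300:380],None,fx=5,fy=5,interpolation=cv2.INTER_CUBIC)
B=cv2.copyMakeBorder(B,0,600-B.shape[0],0,0,cv2.BORDER_CONSTANT)
o=np.hstack([A,B]);print(A.shape,o.shape);cv2.imwrite("pics/m5.png",o[:,:800])
E
```

```text
t 13.12 plate mm [-80.3  28.9 185.5] F plate [0.3 0.7 0.7] grip 0.67
0.03773911752956045
[[270.3872 157.2811]
 [379.7605 157.6076]
 [369.3747 334.0081]
 [277.0819 333.7802]]
264 151 385 340
(600, 384, 3) (600, 784, 3)
```

View pics/m5.png

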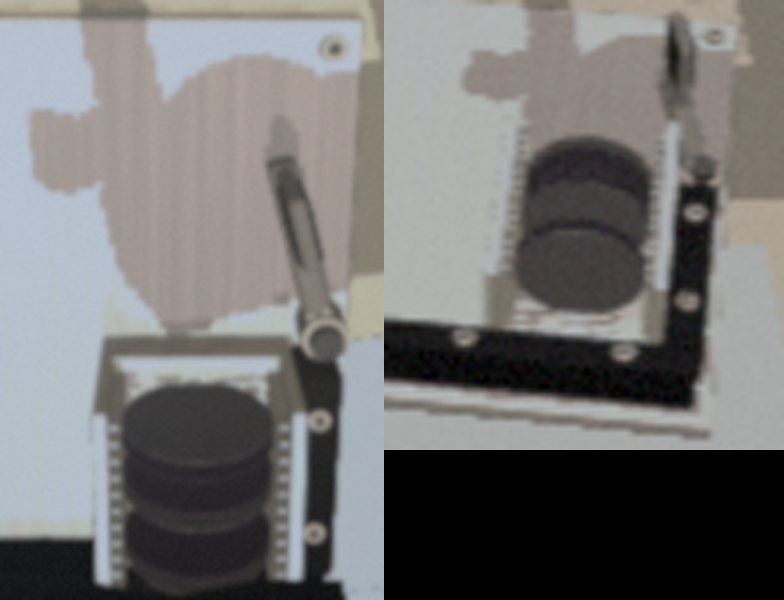

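The wrist crop (left) shows the cassette's near end square at rows 337-338. Its left wall is beside the fence, the latch pivot is at (322,338) and the arm tip at (282,160). I'll compute the offsets from this.

```bash
python3 - <<'E'
from h import *
import pickle
c,_=pickle.load(open("w5.pkl","rb"))
W=lambda a:(np.array(a)+.5)/(600/189)-.5+[264,151]
P=np.array([.5544,.1192]);a=-.0794;Rz=np.array([[np.cos(a),-np.sin(a)],[np.sin(a),np.cos(a)]])
loc=lambda uv,z:((onz(c,W(uv),z)[:,:2]-P)@Rz*1000).round(1).tolist()
print("near end",loc([(105,337),(200,337),(293,338)],.01),"edge/corner",loc([(2,17),(361,20)],.01),"backstop bottom",loc([(45,539)],.01),"fence",loc([(300,350)],.01))
print("pivot",loc([(322,338)],.032),"tab ends top",loc([(281,158),(308,262)],.059),"arm tip",loc([(279,155)],.026))
E
python3 go.py "-80,105,120" "-55,100,120"
```

```text
near end [[4.8, 6.0], [4.7, 40.5], [5.0, 74.3]] edge/corner [[-111.3, -26.3], [-110.7, 92.5]] backstop bottom [[90.6, -18.5]] fence [[9.8, 77.1]]
pivot [[-6.2, 80.9]] tab ends top [[-77.1, 61.5], [-44.8, 70.7]] arm tip [[-68.7, 64.9]]
t 13.37 plate mm [-85.7  27.5 174.7] F plate [-0.   0.1 -0.1] grip 1.0
-80,105,120 -> [-0.0171  0.1937  0.1363] [-0.001 -0.038  0.003]
-55,100,120 -> [-0.0795  0.1811  0.1351] [-0.001 -0.038  0.003]
```

Measured near end is at x = 4.8 mm and y = 6 to 74 mm in the plate's frame, so the cassette is home. The latch is at about 0.3 rad. I'm moving the shut fingers to the outer (left) side of the tab.

carry_out(moves=[[0.5,0,0.06,0.03,0,-0.03,0],[0,-0.03,0.12,0.08,0,-0.038,0],[0,-0.08,0.19,0.13,0,-0.038,0],[0,-0.085,0.195,0.15,0,-0.038,0],[0,-0.085,0.195,0.15,0,-0.038,0],[0,-0.085,0.195,0.15,0,-0.038,0]])

```text
time: 13.87
tool_pos: [0.5092, 0.2283, 0.1132]
tool_rot: [-0.001, 0.039, 0.999, -0.001]
contact_force: [-0.2, 0.7, 0.4]
gripper_width: 0.145
```

```bash
python3 go.py "-52,104,36" "-52,85,36"
```

```text
t 13.87 plate mm [-53.7 105.2 113.2] F plate [-0.3  0.7  0.4] grip 0.14
-52,104,36 -> [-0.0047 -0.0027  0.193 ] [-0.004 -0.005  0.005]
-52,85,36 -> [-0.0045 -0.0502  0.1931] [-0.004 -0.005  0.005]
```

carry_out(moves=[[0,0,0,0.06,0,0,0],[0,0,0,0.13,0,0,0],[0,0,0,0.18,0,0,0],[0,0,0,0.192,0,0,0],[0,0,0,0.192,0,0,0],[0,0,-0.015,0.192,0,0,0],[0,0,-0.03,0.192,0,0,0],[0,0,-0.03,0.192,0,0,0]])

```text
time: 14.53
tool_pos: [0.511, 0.2161, 0.0404]
tool_rot: [0.002, 0.039, 0.999, 0.0]
contact_force: [0.1, 0.0, 0.3]
gripper_width: 0.0
```

```bash
python3 go.py "-52,85,36"
```

```text
t 14.53 plate mm [-51.   93.1  40.4] F plate [0.1 0.  0.3] grip 0.0
-52,85,36 -> [ 0.0026 -0.0203  0.0109] [0.001 0.01  0.002]
```

carry_out(moves=[[0,0.006,-0.008,0.006,0,0,0],[0,0.0125,-0.015,0.008,0,0,0],[0,0.013,-0.025,0.008,0,0,0],[0,0.013,-0.0355,0.008,0,0,0],[0,0.011,-0.0455,0.008,0,0,0],[0,0.0095,-0.0555,0.008,0,0,0],[0,0.006,-0.065,0.008,0,0,0],[0,0.003,-0.075,0.008,0,0,0]])

```text
time: 15.2
tool_pos: [0.5062, 0.1867, 0.035]
tool_rot: [0.001, 0.039, 0.999, 0.0]
contact_force: [-0.4, 1.5, 0.0]
gripper_width: -0.001
```

```bash
python3 go.py "-52.3,63,36" "-48.6,55.9,36" "-43.7,49,36" "-38.2,43.3,36" "-32,38.7,36"
```

```text
t 15.2 plate mm [-53.4  63.5  35. ] F plate [-0.5  1.4  0. ] grip -0.0
-52.3,63,36 -> [-0.0028 -0.0013 -0.0024] [0.    0.003 0.004]
-48.6,55.9,36 -> [-0.012  -0.019  -0.0024] [0.    0.003 0.004]
-43.7,49,36 -> [-0.0242 -0.0363 -0.0024] [0.    0.003 0.004]
-38.2,43.3,36 -> [-0.0379 -0.0506 -0.0024] [0.    0.003 0.004]
-32,38.7,36 -> [-0.0534 -0.0621 -0.0024] [0.    0.003 0.004]
```

The contact force is 1.5 N, which matches the latch's 0.06 N m friction, so the tab is moving. Continuing along the arc.

carry_out(moves=[[0,-0.006,-0.01,0,0,0,0],[0,-0.012,-0.019,0,0,0,0],[0,-0.018,-0.028,0,0,0,0],[0,-0.024,-0.036,0,0,0,0],[0,-0.031,-0.043,0,0,0,0],[0,-0.038,-0.05,0,0,0,0],[0,-0.046,-0.056,0,0,0,0],[0,-0.053,-0.062,0,0,0,0]])

```text
time: 15.87
tool_pos: [0.5255, 0.1604, 0.035]
tool_rot: [0.001, 0.039, 0.999, -0.0]
contact_force: [-1.0, 1.9, 0.6]
gripper_width: -0.0
```

```bash
python3 go.py "-25,35,36" "-21,33,36" "-17,33,36"
```

```text
t 15.87 plate mm [-32.1  38.8  35. ] F plate [-1.1  1.8  0.6] grip -0.0
-25,35,36 -> [-0.0177 -0.0096 -0.0025] [-0.     0.002  0.004]
-21,33,36 -> [-0.0277 -0.0146 -0.0025] [-0.     0.002  0.004]
-17,33,36 -> [-0.0377 -0.0146 -0.0025] [-0.     0.002  0.004]
```

carry_out(moves=[[0,-0.009,-0.005,0,0,0,0],[0,-0.018,-0.009,0,0,0,0],[0,-0.024,-0.012,0,0,0,0],[0,-0.03,-0.014,0,0,0,0],[0,-0.036,-0.014,0,0,0,0],[0,-0.036,-0.014,0,0,0,0]])

```text
time: 16.37
tool_pos: [0.539, 0.1537, 0.035]
tool_rot: [0.0, 0.039, 0.999, -0.0]
contact_force: [-3.6, -1.4, 0.7]
gripper_width: -0.002
```

```bash
python3 go.py "-17,33,36"
```

```text
t 16.37 plate mm [-18.   33.2  35. ] F plate [-3.5 -1.7  0.7] grip -0.0
-17,33,36 -> [-0.0026 -0.0004 -0.0026] [-0.002  0.     0.004]
```

carry_out(moves=[[0,-0.004,0,0,0,0,0],[0,-0.008,0,0,0,0,0],[0,-0.008,0,0,0,0,0]])

```text
time: 16.62
tool_pos: [0.5392, 0.1536, 0.0348]
tool_rot: [-0.004, 0.038, 0.999, -0.001]
contact_force: [-13.1, -1.3, 10.6]
gripper_width: 0.0
```

```bash
python3 go.py
```

```text
t 16.62 plate mm [-17.9  33.1  34.8] F plate [-12.9  -2.3  10.6] grip 0.0
```

The latch is against a hard stop: 13 N with no further motion. I'll back straight off, rise and check.

carry_out(moves=[[0,0.03,0,0,0,0,0],[0,0.07,0,0,0,0,0],[0,0.1,0,-0.08,0,0.01,0],[0,0.14,0,-0.17,0,0.01,0],[0,0.17,0,-0.26,0,0.01,0],[0,0.17,0,-0.34,0,0.01,0],[0,0.17,0,-0.37,0,0.01,0],[0,0.17,0,-0.37,0,0.01,0]])

```text
time: 17.28
tool_pos: [0.4773, 0.1595, 0.188]
tool_rot: [0.003, 0.039, 0.999, 0.001]
contact_force: [0.4, -0.0, -0.9]
gripper_width: -0.003
```

```bash
python3 - <<'E'
from plant import manip
from h import *
import pickle
for i in range(4): manip.grab_frame("side")
c=manip.camera_info("wrist");s=manip.state();w=manip.grab_frame("wrist")[:,:,::-1];sd=manip.grab_frame("side")[:,:,::-1]
print(s["time"],s["contact_force"],np.abs(s["joint_vel"]).max())
pickle.dump((c,s),open("w6.pkl","wb"))
P=np.array([.5544,.1192,.01]);a=-.0794;Rz=np.array([[np.cos(a),-np.sin(a)],[np.sin(a),np.cos(a)]])
f=lambda x,y,z:np.r_[P[:2]+Rz@[x/1000,y/1000],z/1000]
pts=proj(c,[f(-40,-20,10),f(-40,95,10),f(110,95,10),f(110,-20,10)])
x0,y0=np.maximum(pts.min(0).astype(int)-6,0);x1,y1=np.minimum(pts.max(0).astype(int)+6,[640,400]);print(x0,y0,x1,y1)
k=3.5;A=cv2.resize(w[y0:y1,x0:x1],None,fx=k,fy=k,interpolation=cv2.INTER_CUBIC)
B=cv2.resize(sd[120:320,260:400],None,fx=2.7,fy=2.7,interpolation=cv2.INTER_CUBIC)
h=max(A.shape[0],B.shape[0]);pad=lambda I:cv2.copyMakeBorder(I,0,h-I.shape[0],0,0,cv2.BORDER_CONSTANT)
o=np.hstack([pad(A),pad(B)]);print(A.shape,o.shape);cv2.imwrite("pics/m6.png",o[:600,:800])
E
```

```text
17.4833 [-0.5929  0.5775 -0.1341] 0.008203736042110206
262 211 377 336
(438, 402, 3) (540, 780, 3)
```

View pics/m6.png

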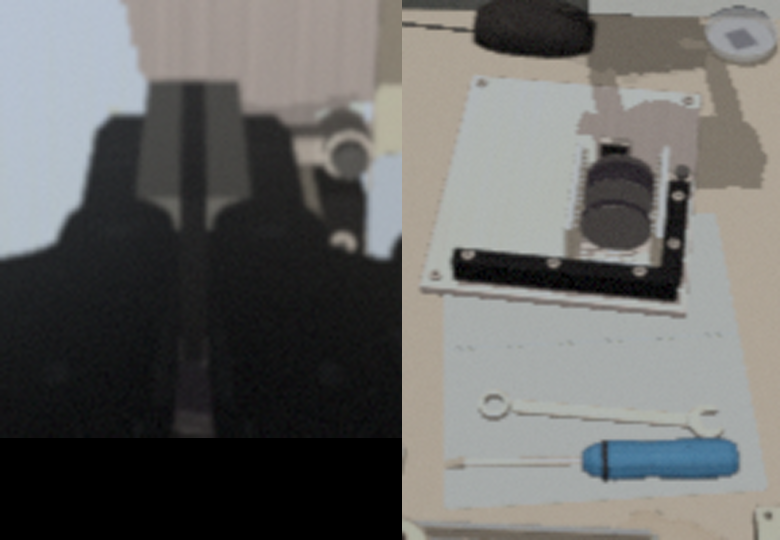

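The side half shows the tab as a dark patch at (615,150) squarely across the cassette's near end, the cassette in the corner, and the spanner and screwdriver in place. The fingers block the wrist half, so I'll open them and take one extra look to measure the shut angle.

carry_out(moves=[[0.5,0.01,0,0,0,0,0],[1,0.02,0,0,0,0,0],[1,0.02,0,0,0,0,0],[1,0.02,0,0,0,0,0],[1,0.02,0,0,0,0,0],[1,0.02,0,0,0,0,0],[1,0.02,0,0,0,0,0],[1,0.02,0,0,0,0,0]])

```text
time: 18.25
tool_pos: [0.4666, 0.1597, 0.1832]
tool_rot: [-0.002, 0.039, 0.999, 0.0]
contact_force: [0.2, 0.9, -0.7]
gripper_width: 0.996
```

```bash
python3 - <<'E'
from plant import manip
from h import *
import pickle
c=manip.camera_info("wrist");s=manip.state();w=manip.grab_frame("wrist")[:,:,::-1]
pickle.dump((c,s),open("w7.pkl","wb"))
P=np.array([.5544,.1192,.01]);a=-.0794;Rz=np.array([[np.cos(a),-np.sin(a)],[np.sin(a),np.cos(a)]])
f=lambda x,y,z:np.r_[P[:2]+Rz@[x/1000,y/1000],z/1000]
k=5;x0,y0,x1,y1=265,225,385,345
A=cv2.resize(w[y0:y1,x0:x1],None,fx=k,fy=k,interpolation=cv2.INTER_CUBIC)
for nm,p in {"arm near edge":[f(-7,20,26),f(-7,76,26)],"tab top near":[f(-6,21,59),f(-6,45,59)],"near end":[f(5,6,10),f(5,74,10)],"pivot":[f(-2,84,32)]}.items():
    print(nm,((proj(c,p)-[x0,y0]+.5)*k-.5).round(0).tolist())
cv2.imwrite("pics/w7.png",A)
E
```

```text
arm near edge [[196.0, 150.0], [446.0, 151.0]]
tab top near [[194.0, 230.0], [312.0, 230.0]]
near end [[140.0, 164.0], [427.0, 165.0]]
pivot [[485.0, 184.0]]
```

View pics/w7.png

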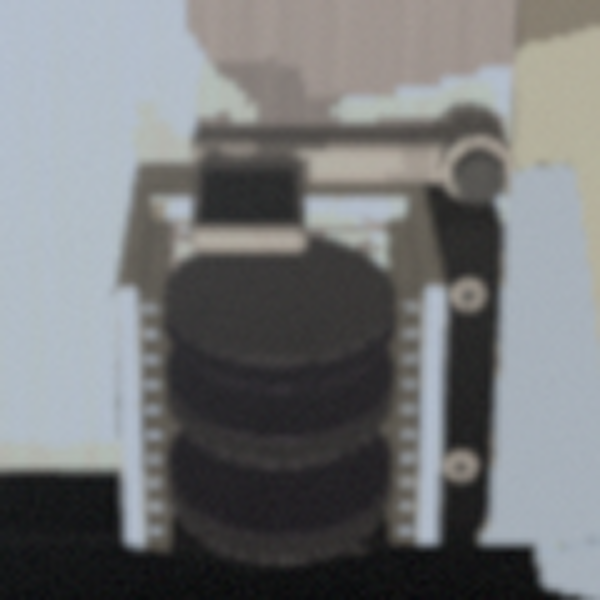

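The arm lies level across the near end. Its near top edge is at row 150 (150 predicted for shut) and the tab's top edge at row 230 (230 predicted). The cassette is square beside the fence, so I'm handing in.

```bash
python3 -c "
from plant import manip
print(manip.job_done())"
```

```text
the job is handed in; nothing more can be done
None
```

I pushed the cassette into the corner and shut the latch, then handed the job in at about 18 s with the robot clear of everything. The order was back stop, side fence, a firm re-push against the back stop, then the latch.

**Last checks:**
- **Cassette:** before the latch was shut, its near end measured x ≈ 4.8 mm (5 mm expected) and y ≈ 6 to 74 mm in the plate's frame, square to within camera accuracy. The final pushes stopped at about 18 N on the fence and 20 N on the back stop.
- **Latch:** it reached a hard stop at 13 N. The arm and tab edges in the last picture lie on the lines predicted for fully shut.
- **Bystanders:** the spanner, screwdriver and petri dish look undisturbed in the last side view. The tweezers and puck were outside that crop, and I never moved near them.

**What disagreed or went wrong:**
- **First sideways push:** the finger linkage probably leaned on the tall side wall at about 10 N. I backed off, turned the tool and finished with a low two-finger push. The pictures afterwards show the cassette standing normally.
- **Push stop positions:** the two back-stop pushes stopped 1.1 mm apart and about 3.5 to 4.5 mm short of what I calculated. I put most of that down to the fingers being thicker than I assumed, and the camera check agreed with the seat.
- **Pictures:** I viewed 11, one over the budget, to confirm the latch angle.

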